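Hold the dosing pot's bayonet lid at the vent position

TASK

Fit the bayonet lid - the one with two ears - to the grease dosing pot: lower its ears through the gaps in the rim, press it down against the sprung seal and turn it clockwise halfway to the lock, where the grip bar points at the brass vent silencer, well short of the plunger's click, so that the pot can vent while it is purged. Finish while holding it there: keep the grip on the lid, do not let go. Leave the other things on the bench as they are.

Things in the scene. Friction and masses are not known exactly. Their poses are not given: they have to be found in the camera images.
- pot: Steel dosing pot fixed to the bench, rim 120 mm across, on a 130 x 130 x 12 mm base plate; origin at the centre of the plate's underside, z up. Rim lip: top 110 mm, underside 104 mm above the origin. Air stub at its -x (70 mm up, 78 mm out), outlet valve at its -y (32 mm up, 107 mm out). The lid's ears turn below the lip, clockwise from the gates to the lock, 90 degrees; stops bar the other way.
- pot_mouth (a point): Centre of the pot's round mouth, level with the top of the lip, 110 mm above the bench. The mouth is 81 mm across; the groove under the lip, where the ears turn, is 95 mm across.
- pot_gate (a point): Middle of one gate, at the lip's top, 44 mm from the pot's axis towards its +y. A second gate is across from it, at -y. The gates are gaps through the lip, 18 mm wide, reaching 47 mm from the axis: the lid's two ears enter here.
- pot_vent (a point): Outer tip of the brass vent silencer, which sticks out level from the pot's side, 94 mm up and 85 mm from the axis, halfway between the pot's +x and +y, so 45 degrees clockwise (from above) of the +y gate: the halfway mark of the turn.
- pot_lock (a point): Centre of the black-knobbed spring plunger on the rim, knob top about 17 mm above the lip, 45 mm from the axis, 76 degrees clockwise of the +y gate. An ear meets it when the lid has turned about 64 degrees from the gates; it clicks in behind the ear at 90 degrees, where the lid is locked.
- pot_seal (a joint): Black rubber seal ring on springs inside the mouth, m: 0 up (top 102.5 mm above the pot's origin), down to -0.005. It bears the lid; up, the ears are still between the gates. It starts down at about 3 N (lid's weight included) plus 0.6 N per mm. From 3.5 mm down (lid origin 99 mm above the pot's) the lid can turn; the springs then keep its ears up against the lip.
- lid: Bayonet lid, 0.2 to 0.31 kg, flat on the bench: aluminium disc 77 mm across, 14 mm thick, lower edge chamfered 2 mm, two ears, at its +x and -x, black grip bar on top. Bar 60 mm long (along x, in line with the ears), 14 wide (y), 30 tall, top 44 mm above the underside. Origin: centre of the underside, z up. Same after half a turn. Turning it in the pot takes about 0.1 to 0.3 N m.
- lid_ear (a point): Middle of the lid's +x ear, 42 mm from the lid's axis, 2.5 mm above its underside. Each ear is 12 mm wide and 5 mm thick, level with the disc's underside, its tip 45 mm from the axis.
- cover: Bystander: plain dust cover, aluminium disc 96 mm in diameter and 14 mm thick without ears, with the same black grip bar (top 44 mm up) as the lid. Origin at the centre of the underside. It and the lid may lie in each other's places.
- jar_a: Bystander: white grease jar, 60 mm across, 58 mm tall; origin at the centre of its underside.
- jar_b: Bystander: another such jar.
- label_roll: Bystander: roll of blank labels lying flat, 76 mm across, 40 mm hole, 30 mm tall; origin at the centre of its underside.
- keys: Bystander: yellow hex key holder, 75 x 35 x 20 mm, keys sticking out up to 55 mm at its +x end; origin under the centre of the holder.
- spatula: Bystander: spatula lying along its x axis.
- carton: Bystander: small cardboard carton 90 x 65 x 45 mm; origin at the centre of its underside.
- barrel: Bystander: grey syringe barrel 38 mm across its flange, about 125 mm long, lying along its x axis.

How it is judged (in metres and radians):
On the way:
1. the lid is in the pot's mouth, its ears pressed down through the gates (z of lid in the frame of pot below 0.0998 m and horizontal distance between lid and pot_mouth below 0.004 m and (y of lid_ear in the frame of pot above 0.037 m or y of lid_ear in the frame of pot below -0.037 m)), for 0.1 s.
At the end, for the whole second after the job is handed in: The lid is level (within 3.4 degrees) and centred (within 4 mm) in the pot's mouth with its ears below the lip, turned clockwise 45 degrees (within 13) from the gates, still, and gripped by the fingers (more than 3 N) (z of lid in the frame of pot between 0.093 and 0.1003 m and horizontal distance between lid and pot_mouth below 0.004 m and angle between lid's own z axis and vertical below 0.06 rad and ((x of lid_ear in the frame of pot above 0.0222 m and y of lid_ear in the frame of pot above 0.0222 m) or (x of lid_ear in the frame of pot below -0.0222 m and y of lid_ear in the frame of pot below -0.0222 m)) and angular speed of lid below 0.15 rad/s and contact force between the fingers and lid above 3 N); the arm keeps its last pose, push and grip.
It fails at once if the lid was turned on to the lock plunger, more than 72 degrees clockwise (z of lid in the frame of pot below 0.101 m and horizontal distance between lid and pot_mouth below 0.004 m and y of lid_ear in the frame of pot between -0.013 and 0.013 m).
It fails at once if another thing on the bench was shoved more than 25 mm (distance of any of cover, jar_a, jar_b, label_roll, keys, spatula, carton, barrel from where it was at the start of the episode above 0.025 m).
It fails at once if another thing on the bench was knocked over (angle between any of cover, jar_a, jar_b, label_roll, keys, carton's own z axis and vertical above 0.5 rad).
It also fails if it takes over 45 s, if anything falls off the work surface, if the arm or the gripper's body presses on something with over 40 N, if the wrist force passes 120 N, or if a joint passes its speed limit or range.

ROBOT

A 6-joint arm with a two-finger parallel gripper is mounted at the origin on the work surface. World frame = base frame: x ahead of the robot, y to its left, z up, the work surface at z = 0. Lengths are in m, angles in degrees, forces in N, time in s.
With the tool pointing down it reaches from about 0.3 to 0.75 m from the base axis. Payload 8.5 kg.
Tool frame: the origin (TCP) lies at the very end of the fingers, on their centre line; the grasp point (between the pads) lies env.pinch_z behind it (env.pinch_z is the distance from the TCP to the grasp point, in m); z points along the fingers, y is the line along which they close (so a half turn about z gives the same grasp; the last joint's range is limited). The gripper opens to 85 mm and grips with 20 to 120 N. Pads are 22 mm wide; open, the fingers measure 114 mm over their backs; the gripper's body (76 mm by 85 mm) begins 54 mm behind the grasp point. The pads swing forward as they close: fully open they stand 13 mm farther back than shut.
Start: joints at [-86.534, 21.807, 74.336, -0, 83.858, -12.336], TCP at [0.15, -0.529, 0.231] pointing down, gripper open.
Joint ranges: [-178.18, 178.18], [-50.72, 133.34], [12.68, 142.11], [-81.47, 261.47], [9.98, 163.14], [-165.26, 165.26]. Speed limits (degrees/s): [136.94, 136.94, 180, 180, 180, 180].

INTERFACE

Orientations are given as a 3x3 rotation matrix whose columns are the frame's x, y, z axes.
In Python, from rig import telemetry, get_image, env gives the robot as it stands. The module is installed in compiled form; this text tells all that it offers.
- The arm moves only by the tool apply_moves, never from a script. Its argument "series" is a list of rows, each a list of 7 numbers: the shift along the tool's x, y, z in mm, then the turn, a rotation vector about the tool's x, y, z in degrees, then the opening, from 0 (shut) to 1 (fully open). A call has 1 to 12 rows; each row shifts and turns the commanded pose from where the row before left it, along the tool's axes as they then stand; what a row does not reach is not made up. A row lasts 1/8 s, in which the tool goes at most 62.5 mm and 10.7 degrees, less where a joint would pass 70% of its speed; a pose out of reach is approached as far as the arm can. A call with a gripper value outside its range is refused whole. The fingers move at their own pace and stop on an object; "grip_force" is the grip in N (left out, the last holds). Time passes only in rows, so rows that do not move let the fingers close. It gives the time, the measured TCP pose, the force, the opening and the grip force at its end, in the units of the state.
- telemetry.observe(): the state, without advancing time (a new reading comes with each control period).
- get_image(name): name is "side" or "top"; returns a dict with "frame" (420x560x3 uint8, red, green, blue), "z_map" (420x560 float32, m along the optical axis (not along the pixel's ray), 0 where there is no reading), "vertical_fov" (degrees; the focal length in pixels is half the picture's height over the tangent of half this angle, whatever the lens; pixels are square), "cx", "cy" (the principal point, pixels), "eye" and "attitude" of the camera in the world. Camera axes: x right, y up, looking along -z (the intrinsics and any distortion apply to the point x, -y, -z); pixel columns grow to the right and rows downward; lengths in m; the calibration is good to about 2 mm. A picture is of the moment at which its call begins.
- env.close_job(): hands the job in; it is judged then, once.
The state is a dict: "time_s": time; "q": joint angles; "qvel": joint speeds; "joint_efforts": joint torques, N m; "position": TCP position; "tool_rot": TCP orientation; "ft_force": force on the tool from outside, world axes, zero at the start; "wrist_torque": the same for the moment, N m; "grip_width": finger opening in m; "gripper_force": force on a finger pad.
Only numpy, scipy, OpenCV 4.12 (cv2) and the standard library are available. Lean on these libraries where they do the work, as an engineer would, in place of code of your own. Each camera call takes 0.05 s, during which the arm holds its last target. There are 200 camera calls.

## Working session

There is one attempt and no reset: what is moved stays moved. The work goes in short steps, Python scripts to look and compute and a tool call to move; the robot and the scene stay as the last step left them, time stands still between calls to the robot, and variables do not carry over. Pictures are saved under pics/ and viewed, at most 10 in all, crops included, and the job is handed in when it is done.

Besides the shell and the picture viewer there is one more tool, called after "Emit:" by a JSON object that holds its "name" and its "arguments", one argument or row to a line. apply_moves: Moves the arm, as the interface text tells. Its arguments: {"type":"object","properties":{"series":{"type":"array"},"grip_force":{"type":"number"}},"required":["series"]}

```bash
mkdir -p pics; cat > h.py <<'E'
import numpy as np, cv2
from rig import telemetry, get_image, env
def pts(d):
    h,w=d["z_map"].shape; f=h/2/np.tan(np.radians(d["vertical_fov"])/2)
    v,u=np.mgrid[0:h,0:w]; z=d["z_map"]
    P=np.stack([(u-d["cx"])/f*z,-(v-d["cy"])/f*z,-z],-1)
    return P@np.array(d["attitude"]).T+np.array(d["eye"])
def ray(d,u,v,h):
    H=d["z_map"].shape[0]; f=H/2/np.tan(np.radians(d["vertical_fov"])/2)
    r=np.array(d["attitude"])@np.array([(u-d["cx"])/f,-(v-d["cy"])/f,-1]); e=np.array(d["eye"])
    return e+r*(h-e[2])/r[2]
E
python3 - <<'E'
from h import *
for n in("top","side"):
    d=get_image(n); print({k:np.round(v,4).tolist() if k!='distortion' else v for k,v in d.items() if k not in("frame","z_map")})
    cv2.imwrite(f"pics/{n}0.png",d["frame"][:,:,::-1]); 
    P=pts(d); np.savez(n+"0.npz",P=P,f=d["frame"],z=d["z_map"])
print(env.pinch_z, telemetry.observe())
E
```

```text
{'vertical_fov': 47.2818, 'cx': 273.3891, 'cy': 212.9278, 'eye': [0.3604, -0.0019, 1.5101], 'attitude': [[0.0195, 0.9879, -0.1542], [-0.9998, 0.0208, 0.007], [0.0101, 0.154, 0.988]]}
{'vertical_fov': 45.5901, 'cx': 272.2063, 'cy': 210.9306, 'eye': [0.2478, 0.9139, 1.2778], 'attitude': [[-0.9483, 0.2407, -0.2071], [-0.3175, -0.7292, 0.6062], [-0.0051, 0.6406, 0.7679]]}
0.0187 {'time_s': 0.1, 'q': array([-8.65337155e+01,  2.18373371e+01,  7.43806381e+01, -1.77209206e-03,
        8.38570038e+01, -1.23349132e+01]), 'qvel': array([ 0.10178807, -0.01503384, -0.24685242, -0.06928348,  0.05868391,
        0.00477102]), 'joint_efforts': array([ 3.52261879e-03, -4.49215293e+01, -2.31655866e+01, -2.03866357e-04,
        3.67319924e-03, -8.00607324e-06]), 'position': array([ 0.14974659, -0.52894364,  0.23077023]), 'tool_rot': array([[ 9.62211409e-01,  2.72303494e-01, -1.09816303e-04],
       [ 2.72303402e-01, -9.62210557e-01,  1.30437669e-03],
       [ 2.49519924e-04, -1.28498949e-03, -9.99999143e-01]]), 'ft_force': array([-0.31285481,  0.8857581 ,  0.13879026]), 'wrist_torque': array([-0.04925732, -0.02985657,  0.03071813]), 'gripper_force': 0.0, 'grip_width': 0.08564253815850842}
```

View pics/top0.png

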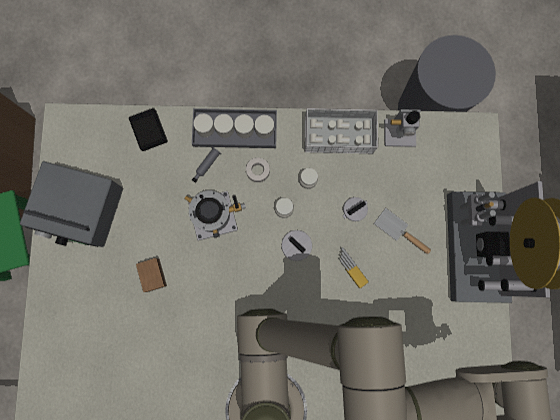

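View pics/side0.png

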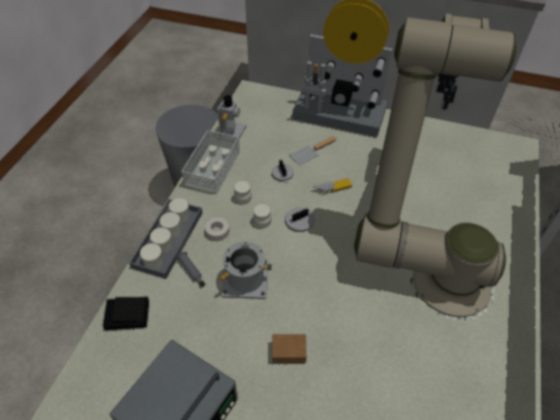

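The top view shows the pot at about (210,212), the small disc (likely the lid) at (355,209) and the larger disc (cover) at (297,244). The side view has the pot at (245,265) and the discs at (283,172) and (299,219). Next I'll zoom in and measure.

```bash
python3 - <<'E'
from h import *
T=np.load("top0.npz");S=np.load("side0.npz")
c=lambda f,u,v,r=38:cv2.resize(f[v-r:v+r,u-r:u+r],(400,300) if 0 else (380,290*380//290),interpolation=cv2.INTER_CUBIC)
a=np.hstack([cv2.resize(T["f"][174:250,172:248],(400,400),interpolation=2),cv2.resize(T["f"][184:234,330:380],(400,400),interpolation=2)])
cv2.imwrite("pics/c1.png",a[:,:,::-1])
a=np.hstack([cv2.resize(S["f"][230:306,207:283],(400,400),interpolation=2),cv2.resize(S["f"][147:197,258:308],(400,400),interpolation=2)])
cv2.imwrite("pics/c2.png",a[:,:,::-1])
for nm,X in(("top",T),("side",S)):
    P=X["P"];z=P[...,2];x=P[...,0];y=P[...,1]
    # discs & bars
    for k,(u,v) in {"lid":{"top":(355,209),"side":(283,172)},"cover":{"top":(297,244),"side":(299,219)}}.items():
        u,v=(u,v)[nm] if 0 else {"lid":{"top":(355,209),"side":(283,172)},"cover":{"top":(297,244),"side":(299,219)}}[k][nm]
        s=np.s_[v-20:v+20,u-20:u+20]
        Q=P[s].reshape(-1,3); 
        for lo,hi in((.008,.02),(.038,.05)):
            q=Q[(Q[:,2]>lo)&(Q[:,2]<hi)]
            if len(q)>5:
                (cx,cy),(w,h),an=cv2.minAreaRect((q[:,:2]*1000).astype(np.float32))
                print(nm,k,lo,len(q),np.round(q.mean(0),4),(round(cx,1),round(cy,1)),(round(w,1),round(h,1)),round(an,1))
    # pot lip
    Q=P[(z>.100)&(z<.118)&(x>.3)&(x<.8)&(y>.0)&(y<.35)]
    if len(Q)>10:
        (cx,cy),r=cv2.minEnclosingCircle((Q[:,:2]*1000).astype(np.float32)); print(nm,"lip",len(Q),cx,cy,r,np.median(Q[:,2]))
    Q=P[(z>.006)&(z<.018)&(x>.3)&(x<.8)&(y>.0)&(y<.35)]
E
```

```text
top lid 0.008 357 [ 0.6129 -0.2703  0.0137] (610.7, -270.3) (117.6, 99.6) 3.9
top lid 0.038 78 [ 0.6139 -0.2714  0.0438] (614.3, -272.2) (12.9, 59.1) 34.8
top cover 0.008 576 [ 0.4948 -0.0871  0.0139] (499.5, -91.6) (100.0, 111.2) 6.9
top cover 0.038 86 [ 0.4955 -0.086   0.043 ] (495.4, -85.8) (58.5, 13.7) 45.8
top lip 872 464.1930847167969 126.56513977050781 200.8214111328125 0.10844979121077258
side lid 0.008 230 [ 0.6114 -0.2683  0.0136] (623.8, -278.0) (216.3, 100.6) 85.3
side lid 0.038 51 [ 0.6122 -0.2683  0.0439] (612.2, -269.8) (15.0, 58.9) 33.7
side cover 0.008 407 [ 0.4919 -0.0785  0.0141] (484.8, -82.3) (98.6, 145.9) 68.9
side cover 0.038 67 [ 0.4936 -0.0833  0.044 ] (493.6, -83.2) (58.3, 18.8) 43.4
side lip 887 589.5094604492188 190.79734802246094 71.12346649169922 0.1093333696877481
```

View pics/c1.png

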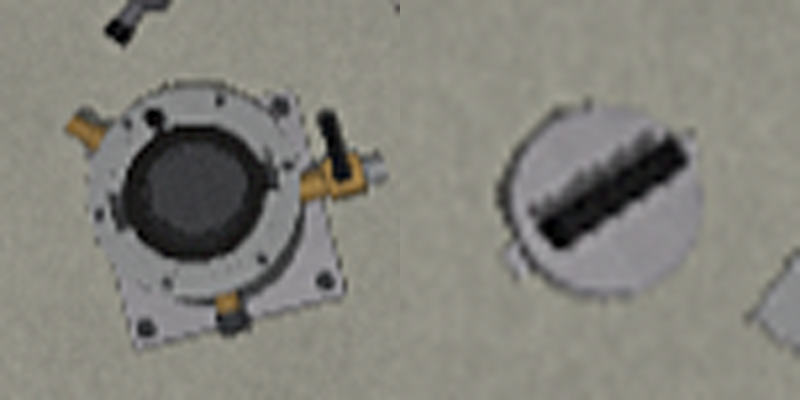

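View pics/c2.png

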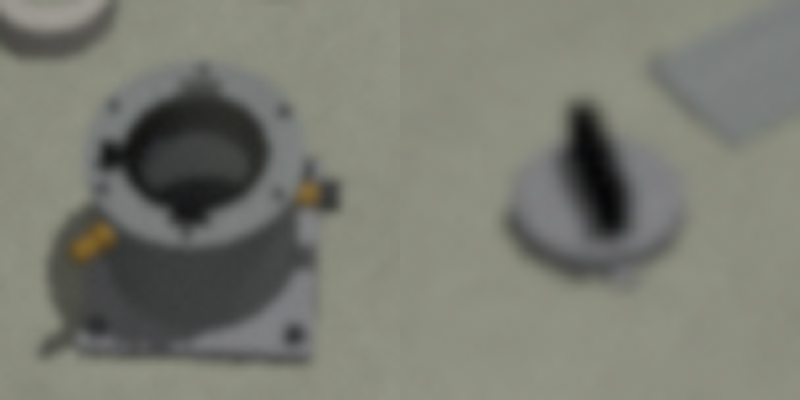

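The right crop shows ears at the ends of the bar, at (515,262) and (690,135), so the small disc is the lid. On the pot, the gates are at (118,212) and (270,170), the vent is upper left and the valve is on the right. Pot yaw comes out at about 15°. I'll refine that.

```bash
python3 - <<'E'
from h import *
for nm in("top","side"):
    X=np.load(nm+"0.npz");P=X["P"];f=X["f"]
    roi=np.zeros(P.shape[:2],bool)
    if nm=="top": roi[180:250,180:240]=1
    else: roi[230:305,215:272]=1
    z=P[...,2]
    m=(roi&(z>.105)&(z<.114)).astype(np.uint8)
    n,L,st,_=cv2.connectedComponentsWithStats(m); k=1+st[1:,4].argmax(); m=(L==k).astype(np.uint8)
    Q=P[m>0]; zb=np.median(Q[:,2])
    cs,h=cv2.findContours(m,cv2.RETR_CCOMP,cv2.CHAIN_APPROX_NONE)
    for c,hh in zip(cs,h[0]):
        if len(c)<40: continue
        q=P[c[:,0,1],c[:,0,0]]; 
        if hh[3]>=0: q=q[(q[:,2]>.1)]
        A=np.c_[2*q[:,:2],np.ones(len(q))]; 
        for it in range(4):
            s=np.linalg.lstsq(A,(q[:,:2]**2).sum(1),rcond=None)[0]; r=np.sqrt(s[2]+s[0]**2+s[1]**2)
            e=np.hypot(*(q[:,:2]-s[:2]).T)-r; g=abs(e)<max(.002,1.5*np.std(e)); A=A[g];q=q[g]
        print(nm,"outer" if hh[3]<0 else "inner",len(c),np.round(s[:2],4),round(r,4),zb)
        if hh[3]<0: C=s[:2]
    # gates: radial 42..46 mm missing lip
    Q=P[roi]; Q=Q[Q[:,2]>.0]
    # brass
    hsv=cv2.cvtColor(f,cv2.COLOR_RGB2HSV); b=(roi|False); b=np.zeros_like(roi); b[180:305,180:280]=1
    b=(b&(hsv[...,1]>110)&(hsv[...,2]>60)).astype(np.uint8)
    n,L,st,ce=cv2.connectedComponentsWithStats(b)
    for i in range(1,n):
        if st[i,4]>3:
            q=np.median(P[L==i],0); print("brass",ce[i].round(1),st[i,4],q.round(4),"ang",np.degrees(np.arctan2(*(q[:2]-C)[::-1])).round(1),"r",np.hypot(*(q[:2]-C)).round(4))
    # plate
    R=np.hypot(P[...,0]-C[0],P[...,1]-C[1])
    pl=(z>.008)&(z<.016)&(R<.1); print("plate",pl.sum(),cv2.minAreaRect((P[pl][:,:2]*1000).astype(np.float32)))
    # gate notches: angle histogram of lip points at r 41.5..46.5
    g=(R>.0415)&(R<.0465)&roi; a=np.degrees(np.arctan2(P[...,1]-C[1],P[...,0]-C[0]))[g]; zz=z[g]
    print("gate low angles",np.sort(a[zz<.1035]).round(0).tolist())
E
```

```text
top outer 118 [0.5849 0.18  ] 0.0585 0.10961998346089841
top inner 131 [0.5846 0.1819] 0.0416 0.10961998346089841
brass [188.  198.4] 24 [0.6196 0.2439 0.0986] ang 61.5 r 0.0727
brass [234.7 207.9] 62 [0.6022 0.11   0.041 ] ang -76.1 r 0.0721
brass [214.8 231. ] 10 [0.5256 0.1624 0.0755] ang -163.4 r 0.0618
plate 459 ((583.298828125, 175.82379150390625), (175.3555145263672, 173.56512451171875), 44.77488327026367)
gate low angles [-173.0, -81.0, -77.0, -75.0, -73.0, -69.0, -68.0, -63.0, -61.0, -60.0, -59.0, -35.0, -29.0, -15.0, 17.0, 21.0, 22.0, 25.0, 29.0, 31.0, 34.0, 37.0, 43.0, 49.0, 51.0, 58.0, 67.0, 75.0, 83.0, 99.0, 100.0, 103.0, 107.0, 111.0, 113.0, 127.0]
side outer 115 [0.5836 0.1814] 0.059 0.11027499731537305
side inner 137 [0.5845 0.1821] 0.0401 0.11027499731537305
brass [265.  266.3] 7 [0.5262 0.1667 0.0761] ang -165.6 r 0.0593
brass [224.1 275.7] 35 [0.6181 0.2472 0.0994] ang 62.4 r 0.0742
plate 455 ((570.8687133789062, 183.18995666503906), (158.8793182373047, 150.06561279296875), 9.55257797241211)
gate low angles [-124.0, -111.0, -102.0, -100.0, -100.0, -97.0, -97.0, -96.0, -92.0, -91.0, -88.0, -88.0, -86.0, -81.0, -81.0, -81.0, -80.0, -78.0, -77.0, -76.0, -72.0, -72.0, -70.0, -69.0, -68.0, -66.0, -65.0, -64.0, -62.0, -62.0, -62.0, -60.0, -59.0, -58.0, -57.0, -56.0, -54.0, -52.0, -51.0, -49.0, -48.0, -47.0, -45.0, -45.0, -39.0, -39.0, -37.0, -34.0, -32.0, -28.0, -26.0, 1.0, 99.0]
```

Emit:
{"name": "apply_moves", "arguments": {
  "series": [
    [0,0,-20,0,0,-10,0.6],
    [0,0,0,0,0,-10,0.6],
    [0,0,0,0,0,-10,0.6],
    [0,0,0,0,0,-10,0.6],
    [0,0,0,0,0,-10,0.6],
    [0,0,0,0,0,-10,0.6],
    [0,0,0,0,0,-10,0.6],
    [0,0,0,0,0,-10,0.6],
    [0,0,0,0,0,-10,0.6],
    [0,0,0,0,0,-10,0.6],
    [0,0,0,0,0,-9,0.6],
    [0,0,0,0,0,0,0.6]
  ]
}}

```text
time_s: 1.6
position: [0.1497, -0.5291, 0.251]
tool_rot: [[-0.57, 0.822, -0.0], [0.822, 0.57, 0.001], [0.001, 0.0, -1.0]]
ft_force: [-0.1, -0.2, -0.7]
grip_width: 0.0514
gripper_force: 0.0
```

Emit:
{"name": "apply_moves", "arguments": {
  "series": [
    [-4,40,0,0,0,0,0.6],
    [-4,45,0,0,0,0,0.6],
    [-4,45,0,0,0,0,0.6],
    [-4,45,0,0,0,0,0.6],
    [-4,45,0,0,0,0,0.6],
    [-4,45,0,0,0,0,0.6],
    [-5,45,0,0,0,0,0.6],
    [-5,45,0,0,0,0,0.6],
    [-5,45,20,0,0,0,0.6],
    [-5,45,40,0,0,0,0.6],
    [-5,45,40,0,0,0,0.6],
    [-4,38,30,0,0,0,0.6]
  ]
}}

```text
time_s: 3.1
position: [0.6145, -0.2701, 0.1191]
tool_rot: [[-0.568, 0.823, -0.002], [0.823, 0.568, 0.001], [0.002, -0.001, -1.0]]
ft_force: [0.1, -1.3, -0.1]
grip_width: 0.0516
gripper_force: 0.0
```

Emit:
{"name": "apply_moves", "arguments": {
  "series": [
    [0,0,0,0,0,0,0.6],
    [0,0,0,0,0,0,0.6]
  ]
}}

```text
time_s: 3.35
position: [0.6134, -0.2718, 0.1218]
tool_rot: [[-0.569, 0.822, 0.0], [0.822, 0.569, -0.001], [-0.001, -0.0, -1.0]]
ft_force: [0.4, 1.0, 0.5]
grip_width: 0.051
gripper_force: 0.0
```

```bash
python3 - <<'E'
from h import *
s=telemetry.observe(); print(s["position"],s["tool_rot"].round(4),s["q"].round(1))
I=[]
for n in("top","side"):
    d=get_image(n); P=pts(d); z=P[...,2]
    I.append(d["frame"][174:244,320:390] if n=="top" else d["frame"][130:200,250:320])
    m=(np.hypot(P[...,0]-.613,P[...,1]+.271)<.05)
    for lo,hi in((.01,.018),(.04,.048),(.1,.3)):
        q=P[m&(z>lo)&(z<hi)]; print(n,lo,len(q), q.mean(0).round(4) if len(q) else "")
cv2.imwrite("pics/d.png",np.hstack([cv2.resize(i,(400,400),interpolation=2) for i in I])[:,:,::-1])
E
```

```text
[ 0.61340423 -0.2718249   0.12183649] [[-5.691e-01  8.223e-01  3.000e-04]
 [ 8.223e-01  5.691e-01 -6.000e-04]
 [-7.000e-04 -1.000e-04 -1.000e+00]] [-34.   38.8  62.5  -0.   78.7 -68.7]
top 0.01 4 [ 0.6481 -0.2771  0.0147]
top 0.04 0 
top 0.1 151 [ 0.5909 -0.2623  0.2582]
side 0.01 174 [ 0.6122 -0.2654  0.0141]
side 0.04 39 [ 0.6132 -0.2702  0.0437]
side 0.1 700 [ 0.6109 -0.2554  0.2271]
```

View pics/d.png

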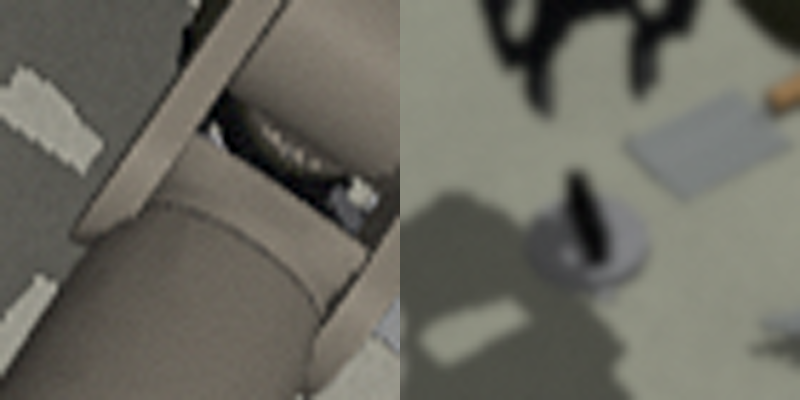

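In the right crop the fingers at (540,105) and (645,90) straddle the line of the bar at (588,220). I'll go down and grip.

Emit:
{"name": "apply_moves", "arguments": {
  "series": [
    [0,0,25,0,0,0,0.6],
    [0,0,25,0,0,0,0.6],
    [0,0,25,0,0,0,0.6],
    [0,0,18,0,0,0,0.6],
    [0,0,10,0,0,0,0.5],
    [0,0,0,0,0,0,0.2],
    [0,0,0,0,0,0,0],
    [0,0,0,0,0,0,0],
    [0,0,0,0,0,0,0],
    [0,0,0,0,0,0,0]
  ],
  "grip_force": 60
}}

```text
time_s: 4.7
position: [0.614, -0.2716, 0.0193]
tool_rot: [[-0.571, 0.821, 0.001], [0.821, 0.571, -0.001], [-0.002, 0.001, -1.0]]
ft_force: [-1.0, -0.6, 5.7]
grip_width: 0.013
gripper_force: 60.3
```

Emit:
{"name": "apply_moves", "arguments": {
  "series": [
    [0,0,0,0,0,0,0],
    [0,0,-10,0,0,0,0],
    [0,0,-40,0,0,0,0],
    [0,0,-40,0,0,0,0],
    [0,0,-40,0,0,0,0],
    [0,0,-30,0,0,0,0],
    [0,0,0,0,0,0,0],
    [0,0,0,0,0,0,0]
  ]
}}

```text
time_s: 5.7
position: [0.613, -0.2709, 0.1764]
tool_rot: [[-0.571, 0.821, -0.003], [0.821, 0.571, 0.002], [0.003, -0.001, -1.0]]
ft_force: [0.1, -0.5, -3.7]
grip_width: 0.013
gripper_force: 59.4
```

```bash
python3 - <<'E'
from h import *
s=telemetry.observe(); p=s["position"]; print(p,s["tool_rot"].round(4),s["grip_width"],s["ft_force"])
I=[]
for n in("top","side"):
    d=get_image(n); P=pts(d); z=P[...,2]
    H=420; f=H/2/np.tan(np.radians(d["vertical_fov"])/2)
    c=np.array(d["attitude"]).T@(p-np.array(d["eye"])); u=d["cx"]+f*c[0]/-c[2]; v=d["cy"]-f*c[1]/-c[2]; print(n,u,v)
    u=int(u);v=int(v); I.append(cv2.resize(d["frame"][v-30:v+30,u-30:u+30],(400,400),interpolation=2))
    np.savez(n+"1.npz",P=P,f=d["frame"])
cv2.imwrite("pics/e.png",np.hstack(I)[:,:,::-1])
E
```

```text
[ 0.61295243 -0.27094415  0.17644701] [[-0.5707  0.8211 -0.0026]
 [ 0.8211  0.5708  0.0018]
 [ 0.003  -0.0011 -1.    ]] 0.012983557887716877 [ 0.14924372 -0.51899491 -3.74849565]
top 365.3455333788953 199.32873862164223
side 283.03469757142705 135.84722588690798
```

View pics/e.png

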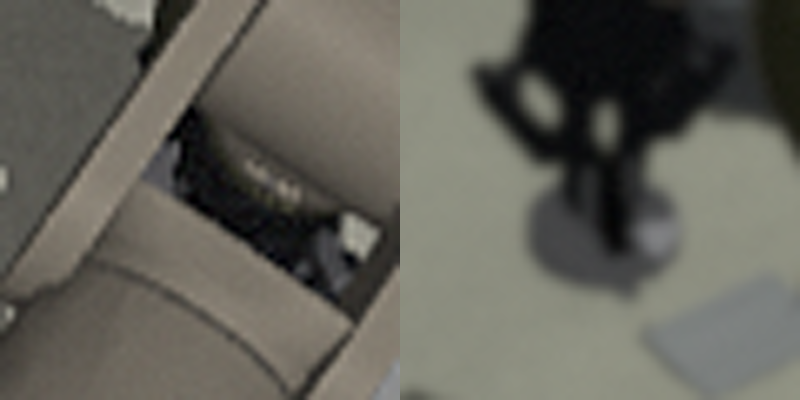

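The lid hangs level in the grip. Now over to the pot.

Emit:
{"name": "apply_moves", "arguments": {
  "series": [
    [20,12,0,0,0,0,0],
    [34,20,0,0,0,0,0],
    [34,20,0,0,0,0,0],
    [34,20,0,0,0,0,0],
    [34,21,0,0,0,0,0],
    [34,21,0,0,0,0,0],
    [34,21,0,0,0,0,0],
    [34,21,0,0,0,0,0],
    [34,21,0,0,0,0,0],
    [34,21,0,0,0,0,0],
    [34,20,0,0,0,0,0],
    [27,17,0,0,0,0,0]
  ]
}}

```text
time_s: 7.3
position: [0.5844, 0.1829, 0.1777]
tool_rot: [[-0.572, 0.82, -0.001], [0.82, 0.572, 0.0], [0.001, -0.001, -1.0]]
ft_force: [0.1, -0.2, -2.8]
grip_width: 0.0131
gripper_force: 59.3
```

Emit:
{"name": "apply_moves", "arguments": {
  "series": [
    [0,0,0,0,0,9.5,0],
    [0,0,0,0,0,9.5,0],
    [0,0,0,0,0,0,0],
    [0,0,0,0,0,0,0],
    [0,0,0,0,0,0,0]
  ]
}}

```text
time_s: 7.92
position: [0.5855, 0.1806, 0.1782]
tool_rot: [[-0.274, 0.962, -0.0], [0.962, 0.274, 0.0], [0.0, -0.0, -1.0]]
ft_force: [-0.1, -0.5, -3.0]
grip_width: 0.0131
gripper_force: 59.3
```

```bash
cat > m.py <<'E'
from h import *
import sys
s=telemetry.observe(); p=s["position"]; R=s["tool_rot"]; psi=np.degrees(np.arctan2(R[1,0],R[0,0]))
print("tcp",p.round(4),"psi",psi.round(2),"F",s["ft_force"].round(1),"T",s["wrist_torque"].round(2),s["grip_width"].round(4),s["q"].round(0))
I=[]
for n in("top","side"):
    d=get_image(n); P=pts(d); z=P[...,2]
    zt=p[2]-.0193+.014
    r=np.hypot(P[...,0]-p[0],P[...,1]-p[1])
    m=(abs(z-zt)<.004)&(r<.05); q=P[m]
    print(n,"disc px",m.sum())
    if m.sum()>80:
        hull=cv2.convexHull((q[:,:2]*1000).astype(np.float32))[:,0]
        a=np.degrees(np.arctan2(hull[:,1]-p[1]*1000,hull[:,0]-p[0]*1000)); rr=np.hypot(hull[:,1]-p[1]*1000,hull[:,0]-p[0]*1000)
        print(np.c_[a,rr].round(0)[np.argsort(a)].astype(int).tolist())
    np.savez(n+"2.npz",P=P,f=d["frame"])
    f=210/np.tan(np.radians(d["vertical_fov"])/2)
    c=R_=np.array(d["attitude"]).T@(p-np.array(d["eye"])); u=int(d["cx"]-f*c[0]/c[2]); v=int(d["cy"]+f*c[1]/c[2])
    print(u,v); I.append(cv2.resize(d["frame"][v-40:v+40,u-40:u+40],(400,400),interpolation=2))
cv2.imwrite(sys.argv[1],np.hstack(I)[:,:,::-1])
E
python3 m.py pics/f.png
```

```text
Traceback (most recent call last):
  File "m.py", line 4, in <module>
    print("tcp",p.round(4),"psi",psi.round(2),"F",s["ft_force"].round(1),"T",s["wrist_torque"].round(2),s["grip_width"].round(4),s["q"].round(0))
                                                                                                        ^^^^^^^^^^^^^^^^^^^^^
AttributeError: 'float' object has no attribute 'round'
```

```bash
sed -i 's/s\["grip_width"\].round(4)/round(s["grip_width"],4)/' m.py; python3 m.py pics/f.png
```

```text
tcp [0.5855 0.1806 0.1782] psi 105.9 F [-0.1 -0.5 -3. ] T [ 0.03  0.03 -0.01] 0.0131 [  6.  30.  69.   0.  81. -10.]
top disc px 30
205 205
side disc px 288
[[-176, 39], [-168, 38], [-150, 38], [-138, 38], [-122, 37], [-22, 39], [-14, 38], [8, 37], [33, 37], [45, 39], [58, 38], [65, 38], [82, 41], [106, 40], [114, 40], [125, 42], [151, 41], [172, 39]]
242 243
```

View pics/f.png

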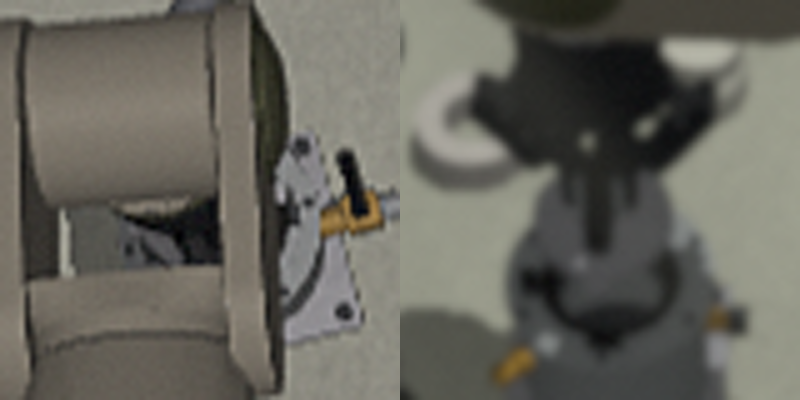

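The held disc sits about 1 mm to the tool's +x from the TCP and is centred over the mouth within about 1 mm, with its ear facing the gate at (603,345). I'll lower it gently.

Emit:
{"name": "apply_moves", "arguments": {
  "series": [
    [0,-0.6,15,0,0,0.2,0],
    [0,0,15,0,0,0,0],
    [0,0,15,0,0,0,0],
    [0,0,3,0,0,0,0],
    [0,0,2,0,0,0,0],
    [0,0,2,0,0,0,0],
    [0,0,0,0,0,0,0]
  ]
}}

```text
time_s: 8.9
position: [0.5851, 0.1804, 0.1265]
tool_rot: [[-0.269, 0.963, 0.0], [0.963, 0.269, 0.0], [-0.0, 0.0, -1.0]]
ft_force: [0.5, -0.4, -2.3]
grip_width: 0.0128
gripper_force: 59.3
```

Emit:
{"name": "apply_moves", "arguments": {
  "series": [
    [0,0,1,0,0,0,0],
    [0,0,1,0,0,0,0],
    [0,0,1,0,0,0,0],
    [0,0,0,0,0,0,0]
  ]
}}

```text
time_s: 9.4
position: [0.585, 0.1804, 0.1232]
tool_rot: [[-0.269, 0.963, -0.0], [0.963, 0.269, -0.0], [0.0, -0.0, -1.0]]
ft_force: [-0.0, 0.0, -2.3]
grip_width: 0.013
gripper_force: 59.3
```

No contact at lid height of about 104 mm, so it has entered the mouth. Pressing on.

Emit:
{"name": "apply_moves", "arguments": {
  "series": [
    [0,0,1,0,0,0,0],
    [0,0,1,0,0,0,0],
    [0,0,1,0,0,0,0],
    [0,0,0,0,0,0,0]
  ]
}}

```text
time_s: 9.9
position: [0.5851, 0.1804, 0.1206]
tool_rot: [[-0.269, 0.963, 0.0], [0.963, 0.269, 0.0], [-0.0, 0.0, -1.0]]
ft_force: [-1.2, 0.1, 1.3]
grip_width: 0.0129
gripper_force: 59.8
```

Emit:
{"name": "apply_moves", "arguments": {
  "series": [
    [0,0,1,0,0,0,0],
    [0,0,1,0,0,0,0],
    [0,0,0.7,0,0,0,0],
    [0,0,0,0,0,0,0],
    [0,0,0,0,0,0,0]
  ]
}}

```text
time_s: 10.52
position: [0.5851, 0.1804, 0.1177]
tool_rot: [[-0.269, 0.963, 0.0], [0.963, 0.269, 0.0], [-0.0, 0.0, -1.0]]
ft_force: [-1.4, 0.3, 3.2]
grip_width: 0.0128
gripper_force: 60.0
```

Emit:
{"name": "apply_moves", "arguments": {
  "series": [
    [0,-0.1,0,0,0,4,0],
    [0,-0.1,0,0,0,4,0],
    [0,-0.1,0,0,0,4,0],
    [0,0,0,0,0,0,0]
  ]
}}

```text
time_s: 11.02
position: [0.5852, 0.1803, 0.1178]
tool_rot: [[-0.063, 0.998, 0.001], [0.998, 0.063, 0.0], [0.0, 0.001, -1.0]]
ft_force: [0.9, 0.8, 2.3]
grip_width: 0.0127
gripper_force: 60.1
```

```bash
python3 -c "
from h import *
s=telemetry.observe();R=s['tool_rot'];print(s['position'],np.degrees(np.arctan2(R[1,0],R[0,0])),s['ft_force'],s['wrist_torque'],s['grip_width'])"
```

```text
[0.58522454 0.18029608 0.11781934] 93.62900750284855 [0.86180563 0.79580671 2.27091195] [ 0.02771412 -0.01798267 -0.10314163] 0.012670906637382157
```

Friction torque is 0.1 N m as expected, so it's turning freely. I'll carry on to about 61°.

Emit:
{"name": "apply_moves", "arguments": {
  "series": [
    [0,-0.1,0,0,0,5,0],
    [0,-0.1,0,0,0,5,0],
    [0,-0.1,0,0,0,5,0],
    [0,-0.1,0,0,0,5,0],
    [0,-0.1,0,0,0,5,0],
    [0,-0.1,0,0,0,5,0],
    [0,0,0,0,0,2.5,0],
    [0,0,0,0,0,0,0],
    [0,0,0,0,0,0,0],
    [0,0,0,0,0,0,0]
  ]
}}

```text
time_s: 12.28
position: [0.5844, 0.1804, 0.1177]
tool_rot: [[0.483, 0.876, 0.001], [0.876, -0.483, 0.0], [0.0, 0.0, -1.0]]
ft_force: [1.2, 0.6, 2.1]
grip_width: 0.0127
gripper_force: 60.1
```

```bash
python3 m.py pics/g.png
```

```text
tcp [0.5844 0.1804 0.1177] psi 61.14 F [1.2 0.6 2.1] T [ 0.01 -0.16 -0.07] 0.0127 [ 6. 33. 74.  0. 73. 35.]
top disc px 37
208 209
side disc px 374
[[-170, 49], [-169, 49], [-150, 50], [-137, 50], [-38, 49], [-36, 50], [-35, 50], [-26, 48], [-8, 48], [0, 48], [9, 48], [29, 47], [37, 49], [49, 50], [74, 50], [82, 50], [92, 50], [118, 50], [125, 50], [134, 50], [150, 49], [159, 49], [164, 50], [172, 49], [180, 49]]
243 256
```

View pics/g.png

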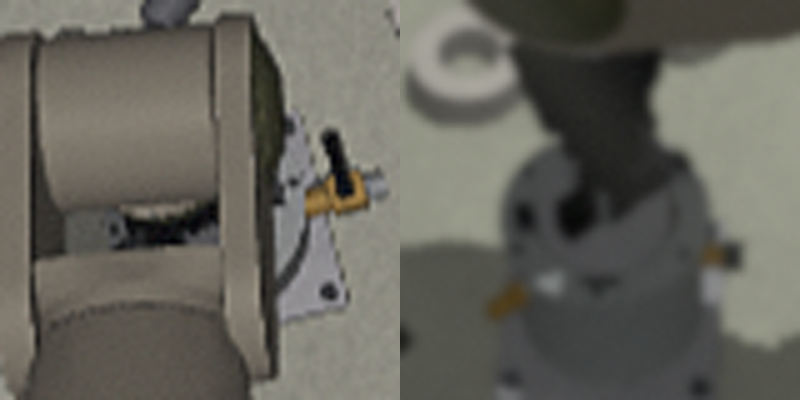

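The right crop shows the lid seated in the mouth. The gate at (603,285) is empty, and the bar end at (577,215) points at the brass vent at (507,300). The grip holds at 60 N, so I'm handing in.

```bash
python3 -c "
from rig import env
print(env.close_job())"
```

```text
the job is handed in; nothing more can be done
None
```

I handed the job in with the lid pressed into the pot, turned about 45° clockwise so the bar points at the vent, and still gripped at 60 N; the hand-in gave no pass or fail result.

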